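# Couple the draw hook and pull the sample slide out

## Task

Take the draw hook, push its mouth onto the headed pin at the front of the sample slide until the sprung latch snaps shut behind the pin, then use the hook to draw the slide all the way out to its stop and let go, leaving the hook coupled and lying flat on the bench. Feel for the pin and work gently, pressing or pulling with no more than about 20 N; touch the slide and its chamber only with the hook, and leave the other things where they are.

Things in the scene. Friction and masses are not known exactly. Their poses are not given: they have to be found in the camera images.
- hook: Draw hook lying flat, 0.28 to 0.45 kg. Origin: under the middle of its handle; x ahead to the mouth, y left, z up. Upright black handle 44 (x) x 24 (y) mm, top at z 62 mm, on a steel foot 56 x 40 x 6 mm (x -32 to 24). Steel jaws at z 17 to 31 mm, x 44 to 95.5: two arms 13 mm wide, inner faces at y +-7.5 mm, ending in blunt noses with corners of radius 2.5 mm.
- hook_grip (a point): Where to pinch the hook's handle, across its 24 mm (y): on the handle's axis, 46 mm above the underside. Axes as the hook's.
- hook_seat (a point): Where the axis of a fully seated pin stands in the hook: x 50 mm, y 0, z 24 mm of the hook. Axes as the hook's. The pin's axis, when off-centre, hits the noses about 51 mm ahead (+x) of this point; when centred, the shut latch 34 mm ahead. The latch snaps shut once it is within 3 mm. Pulled back, the shut latch then holds the pin's axis about 15 mm ahead.
- latch (a joint): Sprung latch across the hook's mouth, hinged in the left (+y) jaw: 0 rad = shut (its stop; it cannot swing outward), up to 1.12 rad = folded inward. A pin pushed into the mouth folds it with about 5 to 10 N; it snaps back to 0 by its spring.
- chamber: Grey measuring chamber fixed to the bench, 110 mm wide, 85 mm high; origin on the bench, x to the back along the slide, y left. Its open front is at x -44 mm, its back at x 100 mm. The slide, a flat tongue 56 mm wide, top at z 12 mm, sticks out of the front, ending at x -116 mm when in; a rack of vials stands on it just inside the chamber.
- slot_mid (a point): Middle of the window in the slide's top (z 12 mm), 16 mm from its front end; moves with it, axes as the chamber's. An upright headed pin 12 mm thick is clamped in it up to 7 mm off along x and 12 mm off along y: not measured, different each time; find it by feel or sight. Its head, 19 mm wide, 31 to 37 mm above the window, is too wide for the throat: enter level from the front.
- sled (a joint): Travel of the slide, m: 0 = in, against its rear stop (its start), 0.080 = fully out towards the chamber's -x, against its front stop. It drags with about 3 N and stays where it is left.
- timer: Small white lab timer lying loose, 60 x 62 x 19 mm. To be left alone.
- small_beaker: Small empty beaker, 46 mm wide, 50 mm high, loose. To be left alone.
- packet: Small flat carton, 34 x 85 x 14 mm, loose. To be left alone.
- carboy: Big blue-tinted carboy standing fixed on the bench between the hook and the chamber, about 200 mm wide and 300 mm high; origin under its middle. Carry the hook round it on the robot's side.

How it is judged:
On the way, in this order (a step that is already met when the one before it is completed fails the run):
1. the pin in the hook's mouth pushes the latch aside (value of joint latch above 0.4 rad and horizontal distance between hook and slot_mid below 0.1 m), for 0.05 s.
2. the latch has snapped shut behind the pin while the slide is still in (value of joint latch below 0.15 rad and x of hook in the frame of slot_mid above -0.0755 m and y of hook in the frame of slot_mid between -0.018 and 0.018 m and value of joint sled below 0.02 m), for 0.1 s.
At the end, for the whole second after the job is handed in: The slide is out to within 8 mm of its front stop, the hook still sits on the pin (origin at most 75.5 mm ahead of the window's middle and within 18 mm of it sideways) with the latch shut (under 0.15 rad), and lies flat on the bench, at rest (value of joint sled above 0.072 m and value of joint latch below 0.15 rad and x of hook in the frame of slot_mid above -0.0755 m and y of hook in the frame of slot_mid between -0.018 and 0.018 m and height (world z) of hook below 0.006 m and angle between hook's own z axis and vertical below 0.12 rad and linear speed of hook below 0.02 m/s); the robot touches nothing.
It fails at once if the hook presses or pulls on the pin, slide or chamber with more than 25 N (contact force between hook and chamber above 25 N).
It fails at once if the robot itself touches the slide or chamber (contact force between any of the fingers, the arm and chamber above 1 N).
It fails at once if a bystander is moved by more than 20 mm (distance of any of timer, small_beaker, packet from where it was at the start of the episode above 0.02 m).
It also fails if it takes over 72 s, if anything falls off the work surface, if the arm or the gripper's body presses on something with over 40 N, if the wrist force passes 120 N, or if a joint passes its speed limit or range.

## Robot

A 7-joint arm with a two-finger parallel gripper is mounted at the origin on a cart in front of the work surface, level with it; the furniture and walls round the work are solid. World frame = base frame: x ahead of the robot, y to its left, z up, the work surface at z = 0. Lengths are in m, angles in rad, forces in N, time in s.
With the tool pointing down it reaches from about 0.35 to 0.9 m from the base axis. Payload 19.9 kg.
Tool frame: the origin (TCP) lies on the centre line of the jaws, within the pads' length; the fingertips stand ahead of it and the grasp point (between the pads) lies 11 mm behind it (robot.nose_length is the z of the fingertips in the tool frame, in m); z points along the fingers, y is the line along which they close (so a half turn about z gives the same grasp; the last joint's range is limited). The gripper opens to 85 mm and grips with 20 to 120 N. Pads are 22 mm wide; open, the fingers measure 114 mm over their backs; the gripper's body (76 mm by 85 mm) begins 54 mm behind the grasp point. The pads swing forward as they close: fully open they stand 13 mm farther back than shut.
Start: joints at [-1.264, 0.417, -0.01, 1.614, 0.005, 1.111, -0.053], TCP at [0.214, 0.587, 0.239] pointing down, gripper open.
Joint ranges: [-2.81, 2.81], [-0.39, 2.02], [-1.27, 1.25], [0.06, 2.57], [-1.19, 4.33], [0.19, 2], [-2.82, 2.82]. Speed limits (rad/s): [1.89, 1.89, 2.39, 2.39, 3.01, 3.01, 3.01].

## Interface

Orientations are given as a rotation vector (axis times angle).
In Python, from plant import readout, vision, job_done, robot gives the robot as it stands. The module is installed in compiled form; this text tells all that it offers.
- The arm moves only by the tool carry_out, never from a script. Its argument "plan" is a list of rows, each a list of 7 numbers: the shift along the tool's x, y, z in units of 50 mm (1.0 is 50 mm), then the turn, a rotation vector about the tool's x, y, z in units of 8 degrees (1.0 is 8 degrees), then the opening, from -1 (shut) to 1 (fully open). A call has 1 to 20 rows; each row shifts and turns the commanded pose from where the row before left it, along the tool's axes as they then stand; what a row does not reach is not made up. A row lasts 1/8 s, in which the tool goes at most 62.5 mm and 10.7 degrees, less where a joint would pass 70% of its speed; a pose out of reach is approached as far as the arm can. A call is refused whole if a number of a shift passes 1 or a number of a turn 1, either way. A call with a gripper value outside its range is refused whole. The fingers move at their own pace and stop on an object; "force" is the grip in N (left out, the last holds). Time passes only in rows, so rows that do not move let the fingers close. It gives the time, the measured TCP pose, the force, the opening and the grip force at its end, in the units of the state.
- readout.read_state(): the state, without advancing time (a new reading comes with each control period).
- vision.snapshot(name): name is "scene" or "top" or "wrist"; returns the picture (420x560x3 uint8, red, green, blue); there is no depth.
- vision.camera_params(name): a dict with "intrinsics" (3x3 intrinsics, pixels), "dist_coeffs" ([k1, k2, p1, p2, k3] as OpenCV has them; the pictures are not rectified), "rvec" (rotation vector, rad) and "tvec" (3), from world to camera coordinates, as OpenCV has them; the wrist camera has in their place "mount" (4x4, takes a point from camera to tool coordinates, whose origin is the TCP and whose axes are the flange's). Camera axes: x right, y down, z forward; pixel columns grow to the right and rows downward; lengths in m; the calibration is good to about 2 mm. A picture is of the moment at which its call begins: read the wrist's pose just before it. camera_params takes no time and is no camera call.
- job_done(): hands the job in; it is judged then, once.
The state is a dict: "time_s": time; "qpos": joint angles; "qvel": joint speeds; "tau": joint torques, N m; "eef_pos": TCP position; "eef_rot": TCP orientation; "ft_force": force on the tool from outside, world axes, zero at the start; "ft_torque": the same for the moment, N m; "finger_gap": finger opening in m; "finger_force": force on a finger pad.
Only numpy, scipy, OpenCV 4.12 (cv2) and the standard library are available. Lean on these libraries where they do the work, as an engineer would, in place of code of your own. Each camera call takes 0.05 s, during which the arm holds its last target. There are 200 camera calls.

## Working session

There is one attempt and no reset: what is moved stays moved. The work goes in short steps, Python scripts to look and compute and a tool call to move; the robot and the scene stay as the last step left them, time stands still between calls to the robot, and variables do not carry over. Pictures are saved under pics/ and viewed, at most 10 in all, crops included, and the job is handed in when it is done.

Besides the shell and the picture viewer there is one more tool, called after "Request:" by a JSON object that holds its "name" and its "arguments", one argument or row to a line. carry_out: Moves the arm, as the interface text tells. Its arguments: {"type":"object","properties":{"plan":{"type":"array"},"force":{"type":"number"}},"required":["plan"]}

```bash
mkdir -p pics; cat > h.py <<'E'
import numpy as np, cv2
from plant import readout, vision, job_done, robot
R=lambda v: cv2.Rodrigues(np.array(v,float))[0]
def cam(name,st=None):
    p=vision.camera_params(name);K=np.array(p["intrinsics"],float);d=np.array(p["dist_coeffs"],float)
    if "mount" in p:
        st=st or readout.read_state();M=np.array(p["mount"]);T=np.eye(4);T[:3,:3]=R(st["eef_rot"]);T[:3,3]=st["eef_pos"]
        W=np.linalg.inv(T@M)
    else:
        W=np.eye(4);W[:3,:3]=R(p["rvec"]);W[:3,3]=np.ravel(p["tvec"])
    return K,d,W
def px2w(c,uv,z):
    K,d,W=c;n=cv2.undistortPoints(np.array(uv,float).reshape(-1,1,2),K,d).reshape(-1,2)
    C=-W[:3,:3].T@W[:3,3];r=np.c_[n,np.ones(len(n))]@W[:3,:3]
    return C+r*((z-C[2])/r[:,2])[:,None]
def w2px(c,P):
    K,d,W=c;return cv2.projectPoints(np.array(P,float).reshape(-1,1,3),cv2.Rodrigues(W[:3,:3])[0],W[:3,3],K,d)[0].reshape(-1,2)
def snap(name,f):
    im=vision.snapshot(name);cv2.imwrite(f"pics/{f}.png",im[:,:,::-1]);return im
E
python3 - <<'E'
from h import *
s=readout.read_state();print(s["time_s"],s["eef_pos"],s["eef_rot"],s["finger_gap"],robot.nose_length)
a=snap("scene","s0");b=snap("top","t0")
for n in("scene","top"):
    K,d,W=cam(n);print(n,-W[:3,:3].T@W[:3,3],W[2,:3])
E
```

```text
0.0 [0.21345327 0.58707425 0.23870364] [-5.44989754e-01 -3.09381080e+00  1.80863858e-03] 0.08551145522743032 0.008
scene [-0.89584168  0.33482721  0.74354361] [ 0.8937927  -0.11461691 -0.43358687]
top [0.39791231 0.16295146 1.31958208] [ 0.12739801  0.00802167 -0.99181924]
```

View pics/t0.png

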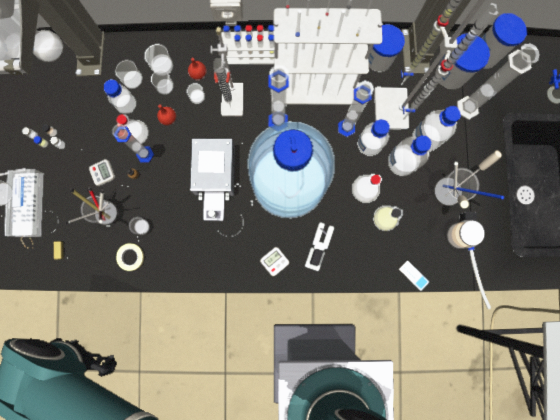

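View pics/s0.png

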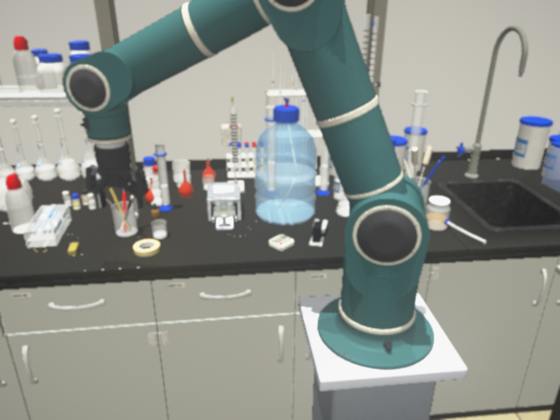

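The top view shows the hook near (320,246), the chamber at (212,165) with its slide front and pin near (213,210), the carboy at (291,170), the timer at (275,261), the small beaker at (139,226) and the packet at (413,275). I'll enlarge the hook and the slide.

```bash
python3 - <<'E'
from h import *
im=cv2.imread("pics/t0.png")
a=cv2.resize(im[215:275,295:345],None,fx=8,fy=8,interpolation=cv2.INTER_CUBIC)[:480]
b=cv2.resize(im[180:240,192:238],None,fx=8,fy=8,interpolation=cv2.INTER_CUBIC)[:480]
cv2.imwrite("pics/c0.png",np.hstack([a,b]))
c=cam("top")
print(px2w(c,[[320,246],[213,210],[291,170],[275,261],[139,226],[413,275],[192,139],[233,139]],0).round(3))
E
```

```text
[[ 0.474  0.041  0.   ]
 [ 0.577  0.346  0.   ]
 [ 0.693  0.122  0.   ]
 [ 0.432  0.168  0.   ]
 [ 0.531  0.559  0.   ]
 [ 0.39  -0.222  0.   ]
 [ 0.787  0.411  0.   ]
 [ 0.786  0.291  0.   ]]
```

View pics/c0.png

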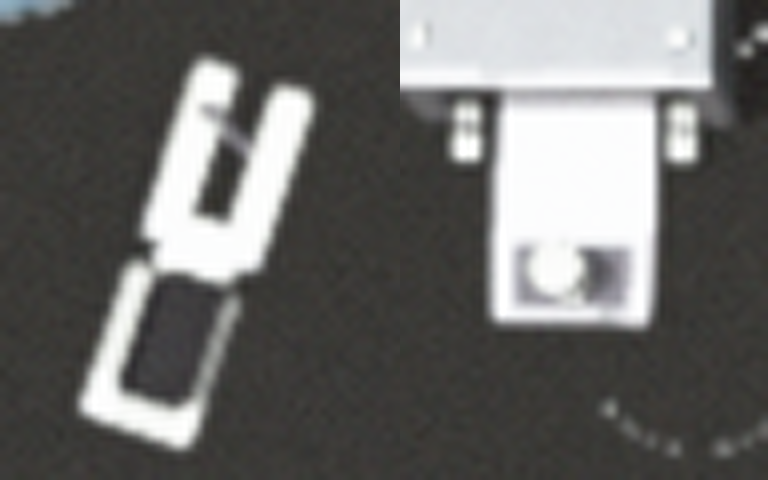

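```bash
python3 - <<'E'
from h import *
c=cam("top")
A=lambda l:np.array(l)/8+[295,215]-.4
B=lambda l:np.array(l)/8+[192-50,180]-.4
f=px2w(c,A([[80,408],[190,447]]),.006);n=px2w(c,A([[215,60],[297,90]]),.031);h=px2w(c,A([[180,340]]),.062);t=px2w(c,A([[213,217]]),.031)
hb=px2w(c,A([[155,398],]),.062)
print("foot",f,"nose",n,"hand",h,"throat",t)
fm=f.mean(0)[:2];nm=n.mean(0)[:2];v=nm-fm;L=np.linalg.norm(v);u=v/L
print("L",L,"yaw",np.degrees(np.arctan2(u[1],u[0])),"origin",fm+u*.032,nm-u*.0955)
s=px2w(c,B([[492,322],[652,326]]),.012);s2=px2w(c,B([[500,95],[656,95]]),.012)
p=px2w(c,B([[557,268]]),.049);w=px2w(c,B([[516,248],[516,302],[628,302],[628,248]]),.012)
print("slide",s,s2,np.linalg.norm(s[0]-s[1]));print("pin",p,"win",w,w.mean(0))
rf=px2w(c,np.array([[191,139.5],[232,139.5],[191.5,191],[232,191]])-.0,.085);print("roof",rf)
E
```

```text
foot [[0.41856432 0.08556303 0.006     ]
 [0.40487343 0.04717276 0.006     ]] nose [[0.53824045 0.03923561 0.031     ]
 [0.5277324  0.01088212 0.031     ]] hand [[0.44034523 0.0551117  0.062     ]] throat [[0.48372829 0.04060314 0.031     ]]
L 0.12811032684363252 yaw -18.811085715535402 origin [0.44200965 0.05604953] [0.44258738 0.05585273]
slide [[0.54703779 0.37158716 0.012     ]
 [0.54557846 0.3147761  0.012     ]] [[0.62842607 0.37030864 0.012     ]
 [0.62825449 0.31449443 0.012     ]] 0.05682979767705485
pin [[0.56148954 0.34354119 0.049     ]] win [[0.57341486 0.36352519 0.012     ]
 [0.55414981 0.36317691 0.012     ]
 [0.55411412 0.32339646 0.012     ]
 [0.57335642 0.32367052 0.012     ]] [0.5637588  0.34344227 0.012     ]
roof [[0.76041467 0.3981432  0.085     ]
 [0.75953263 0.28530055 0.085     ]
 [0.61697473 0.39295745 0.085     ]
 [0.61662763 0.28341646 0.085     ]]
```

The hook stands near (0.442, 0.056) at yaw -18.8°. The slide's front is near x 0.546, y 0.343, and the pin near (0.5615, 0.3435). Next I move above the handle.

Request:
{"name": "carry_out", "arguments": {
  "plan": [
    [-0.61, -0.65, 0.1, 0, 0, 0, 0.2],
    [-0.61, -0.65, 0.1, 0, 0, 0, 0.2],
    [-0.61, -0.65, 0.1, 0, 0, 0, 0.2],
    [-0.61, -0.65, 0.1, 0, 0, 0, 0.2],
    [-0.61, -0.65, 0.1, 0, 0, 0, 0.2],
    [-0.61, -0.65, 0.1, 0, 0, 0, 0.2],
    [-0.61, -0.65, 0.1, 0, 0, 0, 0.2],
    [-0.61, -0.65, 0.1, 0, 0, 0, 0.2],
    [-0.61, -0.65, 0.1, 0, 0, 0, 0.2],
    [-0.61, -0.65, 0.1, 0, 0, 0, 0.2],
    [-0.61, -0.65, 0.1, 0, 0, 0, 0.2],
    [-0.61, -0.65, 0.1, 0, 0, 0, 0.2],
    [-0.61, -0.65, 0.1, 0, 0, 0, 0.2],
    [0, 0, 0, 0, 0, -0.15, 0.2],
    [0, 0, 0, 0, 0, 0, 0.2],
    [0, 0, 0, 0, 0, 0, 0.2]
  ]
}}

```text
time_s: 2.1
eef_pos: [0.4416, 0.0556, 0.1743]
eef_rot: [-0.511, -3.1, -0.0]
ft_force: [-0.0, 0.1, -0.1]
finger_gap: 0.051
finger_force: 0.0
```

```bash
python3 - <<'E'
from h import *
s=readout.read_state();print(s["time_s"],s["eef_pos"],s["eef_rot"],R(s["eef_rot"])[:2].round(3))
snap("wrist","w0");c=cam("wrist",s)
a=np.radians(-18.8);u=np.array([np.cos(a),np.sin(a)]);v=np.array([-u[1],u[0]]);o=np.array([.442,.056])
pt=lambda x,y,z:np.r_[o+x*u+y*v,z]
print(w2px(c,[pt(0,0,.062),pt(.022,.012,.062),pt(.022,-.012,.062),pt(-.022,-.012,.062),pt(-.022,.012,.062),pt(.0955,.014,.031),pt(.0955,-.014,.031),pt(-.032,.02,.006)]).round(0))
E
```

```text
2.1 [0.44159285 0.05562851 0.17433523] [-5.10986160e-01 -3.09969821e+00 -1.91019234e-04] [[-0.947  0.321 -0.   ]
 [ 0.321  0.947  0.   ]]
[[284. 207.]
 [299. 233.]
 [268. 233.]
 [268. 179.]
 [300. 179.]
 [298. 292.]
 [269. 292.]
 [306. 154.]]
```

View pics/w0.png

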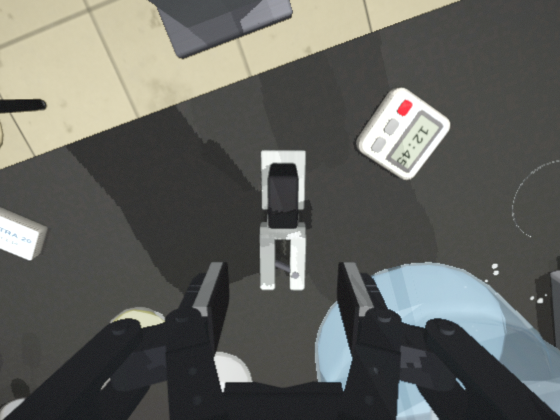

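The wrist view shows the hook's foot at (284,151), its handle at about (284,195) and its noses at row 290. All are within 2 mm of the prediction, so I descend and grip.

Request:
{"name": "carry_out", "arguments": {
  "plan": [
    [0, 0, 0.4, 0, 0, 0, 0.2],
    [0, 0, 0.4, 0, 0, 0, 0.2],
    [0, 0, 0.4, 0, 0, 0, 0.2],
    [0, 0, 0.4, 0, 0, 0, 0.2],
    [0, 0, 0.4, 0, 0, 0, 0.2],
    [0, 0, 0.4, 0, 0, 0, 0.2],
    [0, 0, 0.38, 0, 0, 0, 0.2],
    [0, 0, 0, 0, 0, 0, 0.2],
    [0, 0, 0, 0, 0, 0, -1],
    [0, 0, 0, 0, 0, 0, -1],
    [0, 0, 0, 0, 0, 0, -1],
    [0, 0, 0, 0, 0, 0, -1],
    [0, 0, 0, 0, 0, 0, -1],
    [0, 0, 0, 0, 0, 0, -1]
  ],
  "force": 60
}}

```text
time_s: 3.9
eef_pos: [0.4423, 0.055, 0.0362]
eef_rot: [0.512, 3.098, 0.001]
ft_force: [-1.4, 0.1, 6.3]
finger_gap: 0.0234
finger_force: 58.5
```

Request:
{"name": "carry_out", "arguments": {
  "plan": [
    [0, 0, -0.3, 0, 0, 0, -1],
    [0, 0, -0.3, 0, 0, 0, -1],
    [0, 0, -0.3, 0, 0, 0, -1],
    [0, 0, -0.3, 0, 0, 0, -1],
    [0, 0, 0, 0, 0, -0.59, -1],
    [0, 0, 0, 0, 0, -0.59, -1],
    [0, 0, 0, 0, 0, -0.59, -1],
    [0, 0, 0, 0, 0, -0.58, -1],
    [0, 0, 0, 0, 0, 0, -1],
    [0, 0, 0, 0, 0, 0, -1]
  ]
}}

```text
time_s: 5.15
eef_pos: [0.4418, 0.0547, 0.0956]
eef_rot: [0.003, 3.141, -0.0]
ft_force: [-0.0, 0.5, -4.1]
finger_gap: 0.0236
finger_force: 59.9
```

Request:
{"name": "carry_out", "arguments": {
  "plan": [
    [0.04, 0.3, 0, 0, 0, 0, -1],
    [0.04, 0.5, 0, 0, 0, 0, -1],
    [0.04, 0.5, 0, 0, 0, 0, -1],
    [0.04, 0.5, 0, 0, 0, 0, -1],
    [0.04, 0.5, 0, 0, 0, 0, -1],
    [0.04, 0.5, 0, 0, 0, 0, -1],
    [0.04, 0.5, 0, 0, 0, 0, -1],
    [0.04, 0.5, 0, 0, 0, 0, -1],
    [0.04, 0.5, 0, 0, 0, 0, -1],
    [0.04, 0.5, 0, 0, 0, 0, -1],
    [0.04, 0.5, 0, 0, 0, 0, -1],
    [0, 0.35, 0, 0, 0, 0, -1],
    [0, 0.1, 0, 0, 0, 0, -1],
    [0, 0, 0, 0, 0, 0, -1],
    [0, 0, 0, 0, 0, 0, -1]
  ]
}}

```text
time_s: 7.02
eef_pos: [0.4199, 0.3413, 0.0953]
eef_rot: [-0.001, -3.141, 0.001]
ft_force: [0.2, 0.3, -4.7]
finger_gap: 0.0234
finger_force: 59.7
```

```bash
python3 - <<'E'
from h import *
s=readout.read_state();print(s["time_s"],s["eef_pos"],s["eef_rot"],R(s["eef_rot"]).round(3),s["finger_gap"])
im=snap("wrist","w1");c=cam("wrist",s)
t=snap("top","t1")
a=cv2.resize(t[180:255,185:245,::-1],None,fx=5,fy=5,interpolation=cv2.INTER_CUBIC)
b=im[:,100:460,::-1];a=cv2.copyMakeBorder(a,0,45,0,0,cv2.BORDER_CONSTANT)
cv2.imwrite("pics/c1.png",np.hstack([b,a]))
print(w2px(c,[[.5615,.3435,.049],[.546,.372,.012],[.546,.315,.012]]))
E
```

```text
7.025 [0.41993034 0.34134941 0.09525507] [-1.46261769e-03 -3.14146430e+00  8.59481003e-04] [[-1.     0.001 -0.   ]
 [ 0.001  1.    -0.001]
 [ 0.    -0.001 -1.   ]] 0.02337077650590708
[[286.07558072 420.28270591]
 [320.61242255 364.6604689 ]
 [250.70931771 364.71687472]]
```

View pics/c1.png

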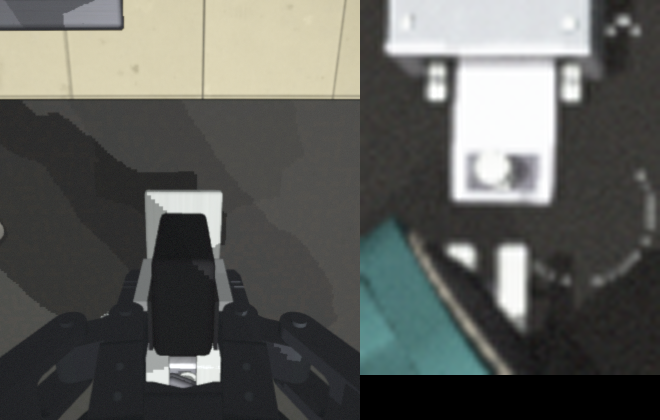

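The wrist view shows the hook straight in the grip. In the top crop the nose gap is centred at col 487, row 245, and the pin head is at (492,169), with the slide's front edge at row 201. I'll compute the relative offset.

```bash
python3 - <<'E'
from h import *
c=cam("top");B=lambda l:(np.array(l,float)-[360,0])/5+[185,180]-.4
im=vision.snapshot  # unused
t=cv2.imread("pics/t1.png");
for r in (229,230,231,232): print(r,t[r,200:222].mean(1).round().astype(int))
print("head rows");
for r in range(208,222): print(r,t[r,200:228].mean(1).round().astype(int))
print("gap",px2w(c,B([[487,246]]),.0905),"pin",px2w(c,B([[492,169]]),.049),"slide",px2w(c,B([[451,201],[552,203]]),.012))
E
```

```text
229 [ 39  62 115 190 198 202 194 135  63  49  51  57  95 168 198 198 203 188
  99  57  59  55]
230 [ 39  52 127 218 235 245 242 197  90  51  50  68 131 225 245 246 246 238
 133  58  55  55]
231 [ 38  38  67 124 184 228 240 201  98  55  51  65 135 227 247 248 248 237
 131  59  55  57]
232 [ 50  41  37  51  80 143 209 173  89  48  50  63 133 224 246 247 247 233
 131  73  81  64]
head rows
208 [ 53  56  70 151 244 252 252 252 252 252 252 253 253 252 252 252 252 253
 252 253 253 252 251 228  98  59  56  53]
209 [ 54  61  70 165 250 252 250 249 248 249 251 250 249 251 250 250 250 250
 250 250 251 252 249 214  87  56  59  56]
210 [ 51  55  74 166 250 251 234 218 221 238 248 247 240 245 229 224 224 229
 229 229 238 249 248 205  84  54  56  53]
211 [ 52  56  73 168 250 249 199 166 196 241 248 249 247 240 170 124 131 149
 161 166 194 241 247 202  81  58  53  56]
212 [ 49  52  73 167 251 249 199 170 219 247 250 250 250 246 211 118 100 110
 140 155 193 242 247 194  80  57  54  54]
213 [ 52  55  72 168 251 249 197 179 232 249 251 251 251 249 227 131  94  97
 118 155 190 239 246 190  77  55  55  
[... 385 characters left out ...]
 249 192 151 152 154 160 181 205 211 209 144 150 156
 157 167 220 251 246 161  66  50  58  59]
218 [ 51  44  66 162 250 249 229 217 216 215 213 219 217 216 222 214 210 191
 194 206 234 251 243 144  60  57  55  61]
219 [ 47  43  63 139 233 236 236 233 233 233 234 233 234 235 236 235 227 208
 211 225 236 245 232 121  58  52  56  56]
220 [ 45  47  50  76 113 122 125 130 128 128 129 132 134 139 145 146 141 134
 141 163 182 189 170  84  58  57  59  58]
221 [47 51 53 49 56 56 60 58 59 58 59 62 59 63 67 66 69 67 71 74 81 82 75 61
 56 56 59 57]
gap [[0.5142027 0.3402271 0.0905   ]] pin [[0.56065836 0.34414947 0.049     ]] slide [[0.54718061 0.37244382 0.012     ]
 [0.54600473 0.31506498 0.012     ]]
```

```bash
python3 - <<'E'
from h import *
c=cam("top")
print(px2w(c,[[210.0,230]],.0905),px2w(c,[[210.9,213.2]],.049),px2w(c,[[202.7,220],[223.2,220.3]],.012))
E
```

```text
[[0.51101038 0.34017624 0.0905    ]] [[0.56121333 0.34443533 0.049     ]] [[0.54661161 0.37271796 0.012     ]
 [0.54572027 0.31449467 0.012     ]]
```

Request:
{"name": "carry_out", "arguments": {
  "plan": [
    [0, 0.08, 0.23, 0, 0, 0, -1],
    [0, 0, 0.23, 0, 0, 0, -1],
    [0, 0, 0.23, 0, 0, 0, -1],
    [0, 0, 0.23, 0, 0, 0, -1],
    [0, 0, 0.2, 0, 0, 0, -1],
    [0, 0, 0, 0, 0, 0, -1],
    [-0.2, 0, 0, 0, 0, 0, -1],
    [-0.2, 0, 0, 0, 0, 0, -1],
    [-0.15, 0, 0, 0, 0, 0, -1],
    [0, 0, 0, 0, 0, 0, -1],
    [0, 0, 0, 0, 0, 0, -1]
  ]
}}

```text
time_s: 8.5
eef_pos: [0.447, 0.3463, 0.0392]
eef_rot: [0.001, -3.141, 0.0]
ft_force: [-0.0, -0.5, -4.0]
finger_gap: 0.0236
finger_force: 59.8
```

```bash
python3 - <<'E'
from h import *
s=readout.read_state();print(s["time_s"],s["eef_pos"],s["ft_force"])
t=snap("top","t2")
cv2.imwrite("pics/c2.png",cv2.resize(t[195:245,190:235,::-1],None,fx=10,fy=10,interpolation=cv2.INTER_CUBIC))
for r in range(209,230): print(r,t[r,198:225].mean(1).round().astype(int))
E
```

```text
8.5 [0.44698424 0.34625394 0.03921684] [-0.0194311  -0.45416004 -4.01580837]
209 [ 50  51  47  47  69 163 250 252 250 248 248 250 251 251 249 251 250 250
 250 250 250 250 251 252 249 216  89]
210 [ 47  51  55  47  68 165 250 250 230 212 219 237 248 247 240 245 228 223
 225 227 230 230 237 249 248 207  82]
211 [ 48  51  50  48  72 167 251 248 192 152 187 236 248 250 248 240 171 126
 129 150 162 164 196 241 247 201  80]
212 [ 48  52  49  53  68 167 251 248 183 156 203 239 248 250 250 246 209 120
  96 111 137 155 192 241 247 194  83]
213 [ 51  49  52  48  65 165 251 249 186 163 214 238 244 249 250 249 227 132
  93  98 120 154 189 239 246 190  80]
214 [ 45  52  52  52  68 169 251 248 187 151 194 238 244 247 249 245 195 124
  86  94 117 154 194 241 246 183  76]
215 [ 45  51  49  53  70 167 251 248 185 141 166 225 238 242 237 222 145 122
 100 106 132 155 196 243 245 180  75]
216 [ 55  73  57  55  67 167 250 248 185 138 139 171 202 219 204 174 153 122
 116 130 147 159 216 250 246 170  70]
217 [ 75 108  97  60  68 164 251 248 191 150 147 146 147 169 187 186 184 138
 149 155 156 167 221 251 2
[... 691 characters left out ...]
6  53  53]
224 [ 99 100  93  84 103 120  72  48  41  39  32  28  31  27  46 106 203 245
 246 246 231 117  45  38  45  54  61]
225 [101 100  97  92  94 135 100  62  43  39  40  39  34  26  43 109 202 245
 247 246 229 103  40  31  48  58  56]
226 [100 100 100  96  85 106 122  87  48  39  37  40  30  26  44 119 216 246
 248 246 229 100  34  33  44  55  58]
227 [ 98  98 100  98  90  82 122 128  70  42  38  43  41  35  52 130 224 246
 247 247 230  99  37  35  42  54  55]
228 [100 100  98  99  94  78  98 141 102  59  42  37  36  39  43 120 216 246
 247 247 229 101  36  35  47  56  57]
229 [101 102  97  98  98  91  73 116 139  88  44  42  38  39  41  86 176 237
 247 247 230 104  34  34  44  57  55]
```

View pics/c2.png

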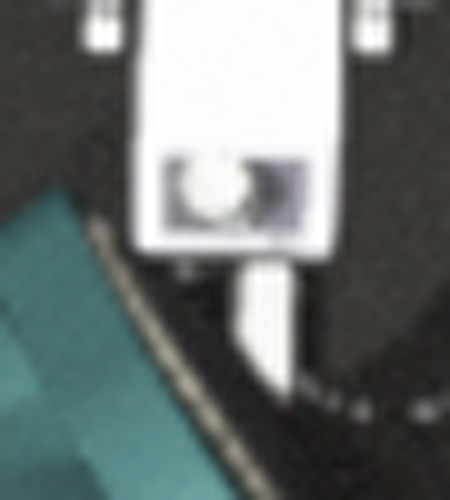

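The right jaw lies at cols 213.4–218.6 and its nose is at row 220.5. The pin head is at (210.9,213.2). The left jaw is under the arm.

```bash
python3 - <<'E'
from h import *
c=cam("top")
j=px2w(c,[[213.4,224],[218.6,224],[216,220.6]],.0335);print(j,"hook y",j[0,1]+.0075,j[1,1]+.0205)
print(px2w(c,[[210.9,213.2],[207.3,213.2],[214.4,213.2]],.049))
E
```

```text
[[0.53297433 0.33917638 0.0335    ]
 [0.53296892 0.32467964 0.0335    ]
 [0.54246551 0.3320668  0.0335    ]] hook y 0.34667638407662554 0.3451796420837471
[[0.56121333 0.34443533 0.049     ]
 [0.56122574 0.35439586 0.049     ]
 [0.56120126 0.33475985 0.049     ]]
```

Request:
{"name": "carry_out", "arguments": {
  "plan": [
    [0, -0.03, 0, 0, 0, 0, -1],
    [-0.1, 0, 0, 0, 0, 0, -1],
    [-0.08, 0, 0, 0, 0, 0, -1],
    [-0.06, 0, 0, 0, 0, 0, -1],
    [-0.04, 0, 0, 0, 0, 0, -1],
    [-0.04, 0, 0, 0, 0, 0, -1],
    [0, 0, 0, 0, 0, 0, -1]
  ]
}}

```text
time_s: 9.43
eef_pos: [0.4633, 0.3448, 0.0393]
eef_rot: [-0.0, 3.142, -0.0]
ft_force: [0.5, -0.6, -3.7]
finger_gap: 0.0234
finger_force: 59.8
```

Request:
{"name": "carry_out", "arguments": {
  "plan": [
    [-0.04, 0, 0, 0, 0, 0, -1],
    [-0.04, 0, 0, 0, 0, 0, -1],
    [-0.04, 0, 0, 0, 0, 0, -1],
    [0, 0, 0, 0, 0, 0, -1]
  ]
}}

```text
time_s: 9.93
eef_pos: [0.4694, 0.3447, 0.0393]
eef_rot: [-0.0, 3.141, -0.0]
ft_force: [0.2, -0.9, -3.9]
finger_gap: 0.0236
finger_force: 59.8
```

No nose contact 9 mm past where it would have come, so the pin is in the mouth. I go on slowly to the latch.

Request:
{"name": "carry_out", "arguments": {
  "plan": [
    [-0.04, 0, 0, 0, 0, 0, -1],
    [-0.04, 0, 0, 0, 0, 0, -1],
    [-0.04, 0, 0, 0, 0, 0, -1],
    [-0.04, 0, 0, 0, 0, 0, -1],
    [-0.04, 0, 0, 0, 0, 0, -1],
    [0, 0, 0, 0, 0, 0, -1]
  ]
}}

```text
time_s: 10.68
eef_pos: [0.4794, 0.3447, 0.0393]
eef_rot: [-0.0, 3.142, -0.0]
ft_force: [0.5, -0.4, -4.5]
finger_gap: 0.0229
finger_force: 59.8
```

Request:
{"name": "carry_out", "arguments": {
  "plan": [
    [-0.04, 0, 0, 0, 0, 0, -1],
    [-0.04, 0, 0, 0, 0, 0, -1],
    [-0.04, 0, 0, 0, 0, 0, -1],
    [0, 0, 0, 0, 0, 0, -1]
  ]
}}

```text
time_s: 11.18
eef_pos: [0.4837, 0.3451, 0.0388]
eef_rot: [0.002, -3.139, 0.001]
ft_force: [-7.3, 1.5, -5.0]
finger_gap: 0.0231
finger_force: 59.7
```

Latch contact came at about 0.480, so the seat should be near TCP x 0.513. I keep pushing.

Request:
{"name": "carry_out", "arguments": {
  "plan": [
    [-0.04, 0, 0, 0, 0, 0, -1],
    [-0.04, 0, 0, 0, 0, 0, -1],
    [-0.04, 0, 0, 0, 0, 0, -1],
    [-0.04, 0, 0, 0, 0, 0, -1],
    [0, 0, 0, 0, 0, 0, -1]
  ]
}}

```text
time_s: 11.8
eef_pos: [0.492, 0.3458, 0.0389]
eef_rot: [0.003, -3.14, -0.001]
ft_force: [-5.0, 5.2, -6.4]
finger_gap: 0.0232
finger_force: 59.6
```

Request:
{"name": "carry_out", "arguments": {
  "plan": [
    [-0.04, 0, 0, 0, 0, 0, -1],
    [-0.04, 0, 0, 0, 0, 0, -1],
    [-0.04, 0, 0, 0, 0, 0, -1],
    [-0.04, 0, 0, 0, 0, 0, -1],
    [0, 0, 0, 0, 0, 0, -1]
  ]
}}

```text
time_s: 12.42
eef_pos: [0.5006, 0.3459, 0.0392]
eef_rot: [0.003, -3.141, -0.001]
ft_force: [-2.4, 5.6, -7.3]
finger_gap: 0.0233
finger_force: 59.6
```

Request:
{"name": "carry_out", "arguments": {
  "plan": [
    [-0.04, 0, 0, 0, 0, 0, -1],
    [-0.04, 0, 0, 0, 0, 0, -1],
    [-0.04, 0, 0, 0, 0, 0, -1],
    [-0.04, 0, 0, 0, 0, 0, -1],
    [0, 0, 0, 0, 0, 0, -1]
  ]
}}

```text
time_s: 13.05
eef_pos: [0.5094, 0.3445, 0.0392]
eef_rot: [-0.0, -3.142, 0.001]
ft_force: [-0.7, -0.8, -3.9]
finger_gap: 0.0231
finger_force: 59.9
```

Request:
{"name": "carry_out", "arguments": {
  "plan": [
    [-0.04, 0, 0, 0, 0, 0, -1],
    [-0.03, 0, 0, 0, 0, 0, -1],
    [0, 0, 0, 0, 0, 0, -1]
  ]
}}

```text
time_s: 13.42
eef_pos: [0.5129, 0.3447, 0.0393]
eef_rot: [-0.0, 3.142, -0.0]
ft_force: [-0.5, -0.2, -4.6]
finger_gap: 0.0226
finger_force: 59.9
```

The sideways force from the latch vanished at 0.509, so it has snapped shut. I pull gently to check.

Request:
{"name": "carry_out", "arguments": {
  "plan": [
    [0.06, 0, 0, 0, 0, 0, -1],
    [0.06, 0, 0, 0, 0, 0, -1],
    [0.06, 0, 0, 0, 0, 0, -1],
    [0.06, 0, 0, 0, 0, 0, -1],
    [0.06, 0, 0, 0, 0, 0, -1],
    [0.06, 0, 0, 0, 0, 0, -1],
    [0.04, 0, 0, 0, 0, 0, -1],
    [0.04, 0, 0, 0, 0, 0, -1]
  ]
}}

```text
time_s: 14.42
eef_pos: [0.4908, 0.3448, 0.0394]
eef_rot: [-0.0, 3.141, 0.0]
ft_force: [4.0, 0.1, -4.3]
finger_gap: 0.0233
finger_force: 59.8
```

Request:
{"name": "carry_out", "arguments": {
  "plan": [
    [0.06, 0, 0, 0, 0, 0, -1],
    [0.06, 0, 0, 0, 0, 0, -1],
    [0.06, 0, 0, 0, 0, 0, -1],
    [0.06, 0, 0, 0, 0, 0, -1],
    [0.06, 0, 0, 0, 0, 0, -1],
    [0.06, 0, 0, 0, 0, 0, -1]
  ]
}}

```text
time_s: 15.18
eef_pos: [0.4726, 0.3448, 0.0393]
eef_rot: [-0.0, 3.142, -0.0]
ft_force: [3.4, 0.2, -3.7]
finger_gap: 0.0231
finger_force: 59.8
```

The slide follows with a drag of about 3.5 N.

Request:
{"name": "carry_out", "arguments": {
  "plan": [
    [0.06, 0, 0, 0, 0, 0, -1],
    [0.06, 0, 0, 0, 0, 0, -1],
    [0.06, 0, 0, 0, 0, 0, -1],
    [0.06, 0, 0, 0, 0, 0, -1],
    [0.06, 0, 0, 0, 0, 0, -1],
    [0.06, 0, 0, 0, 0, 0, -1],
    [0.06, 0, 0, 0, 0, 0, -1],
    [0.06, 0, 0, 0, 0, 0, -1],
    [0.06, 0, 0, 0, 0, 0, -1],
    [0.06, 0, 0, 0, 0, 0, -1],
    [0.06, 0, 0, 0, 0, 0, -1],
    [0.06, 0, 0, 0, 0, 0, -1],
    [0.06, 0, 0, 0, 0, 0, -1],
    [0.06, 0, 0, 0, 0, 0, -1],
    [0.03, 0, 0, 0, 0, 0, -1],
    [0, 0, 0, 0, 0, 0, -1]
  ]
}}

```text
time_s: 17.18
eef_pos: [0.429, 0.3448, 0.0393]
eef_rot: [0.001, -3.141, 0.0]
ft_force: [0.3, 0.2, -3.9]
finger_gap: 0.0234
finger_force: 59.8
```

Request:
{"name": "carry_out", "arguments": {
  "plan": [
    [0.03, 0, 0, 0, 0, 0, -1],
    [0.03, 0, 0, 0, 0, 0, -1],
    [0.03, 0, 0, 0, 0, 0, -1],
    [0, 0, 0, 0, 0, 0, -1]
  ]
}}

```text
time_s: 17.68
eef_pos: [0.4245, 0.3448, 0.0393]
eef_rot: [0.001, -3.141, 0.0]
ft_force: [1.9, -0.5, -5.4]
finger_gap: 0.0233
finger_force: 59.8
```

Request:
{"name": "carry_out", "arguments": {
  "plan": [
    [0.03, 0, 0, 0, 0, 0, -1],
    [0.03, 0, 0, 0, 0, 0, -1]
  ]
}}

```text
time_s: 17.92
eef_pos: [0.4217, 0.3448, 0.0393]
eef_rot: [-0.0, 3.142, -0.0]
ft_force: [3.5, 0.2, -5.1]
finger_gap: 0.0229
finger_force: 59.8
```

Request:
{"name": "carry_out", "arguments": {
  "plan": [
    [0.02, 0, 0, 0, 0, 0, -1],
    [0.02, 0, 0, 0, 0, 0, -1]
  ]
}}

```text
time_s: 18.18
eef_pos: [0.4197, 0.3448, 0.0393]
eef_rot: [-0.0, 3.142, -0.0]
ft_force: [3.6, -0.2, -4.4]
finger_gap: 0.0233
finger_force: 59.8
```

Request:
{"name": "carry_out", "arguments": {
  "plan": [
    [0.02, 0, 0, 0, 0, 0, -1],
    [0.02, 0, 0, 0, 0, 0, -1]
  ]
}}

```text
time_s: 18.42
eef_pos: [0.4178, 0.3448, 0.0393]
eef_rot: [-0.0, 3.141, 0.0]
ft_force: [6.0, 1.0, -6.0]
finger_gap: 0.0233
finger_force: 59.8
```

Request:
{"name": "carry_out", "arguments": {
  "plan": [
    [0.02, 0, 0, 0, 0, 0, -1],
    [0, 0, 0, 0, 0, 0, -1]
  ]
}}

```text
time_s: 18.68
eef_pos: [0.4176, 0.3447, 0.0395]
eef_rot: [0.0, 3.14, 0.001]
ft_force: [7.5, -0.3, -5.3]
finger_gap: 0.0228
finger_force: 59.6
```

The front stop is reached: 7.5 N and no further motion. I ease off, lower and check.

Request:
{"name": "carry_out", "arguments": {
  "plan": [
    [-0.04, 0, 0, 0, 0, 0, -1],
    [-0.02, 0, 0, 0, 0, 0, -1],
    [0, 0, 0.03, 0, 0, 0, -1],
    [0, 0, 0.015, 0, 0, 0, -1],
    [0, 0, 0, 0, 0, 0, -1]
  ]
}}

```text
time_s: 19.3
eef_pos: [0.4196, 0.3448, 0.0369]
eef_rot: [0.001, -3.141, 0.0]
ft_force: [0.0, 0.1, -3.1]
finger_gap: 0.0232
finger_force: 59.9
```

Request:
{"name": "carry_out", "arguments": {
  "plan": [
    [0, 0, 0.015, 0, 0, 0, -1],
    [0, 0, 0, 0, 0, 0, -1],
    [0, 0, 0, 0, 0, 0, -0.3],
    [0, 0, 0, 0, 0, 0, -0.1],
    [0, 0, 0, 0, 0, 0, 0.2],
    [0, 0, 0, 0, 0, 0, 0.2],
    [0, 0, 0, 0, 0, 0, 0.2],
    [0, 0, -0.2, 0, 0, 0, 0.2],
    [0, 0, -0.4, 0, 0, 0, 0.2],
    [0, 0, -0.5, 0, 0, 0, 0.2],
    [0, 0, -0.5, 0, 0, 0, 0.2],
    [0, 0, -0.5, 0, 0, 0, 0.2],
    [0.2, 0, -0.4, 0, 0, 0, 0.2],
    [0.4, 0, 0, 0, 0, 0, 0.2],
    [0, 0, 0, 0, 0, 0, 0.2],
    [0, 0, 0, 0, 0, 0, 0.2]
  ]
}}

```text
time_s: 21.3
eef_pos: [0.3895, 0.3446, 0.161]
eef_rot: [0.001, -3.141, 0.001]
ft_force: [0.6, -0.0, -0.9]
finger_gap: 0.0516
finger_force: 0.0
```

```bash
python3 - <<'E'
from h import *
s=readout.read_state();print(s["time_s"],s["eef_pos"],s["ft_force"])
w=snap("wrist","w3");t=snap("top","t3")
a=cv2.resize(t[180:264,180:240,::-1],None,fx=5,fy=5,interpolation=cv2.INTER_CUBIC)
cv2.imwrite("pics/c3.png",np.hstack([w[:,100:500,::-1],a]))
E
```

```text
21.3 [0.38949625 0.34463567 0.16096938] [ 0.58700267 -0.03136782 -0.91678972]
```

View pics/c3.png

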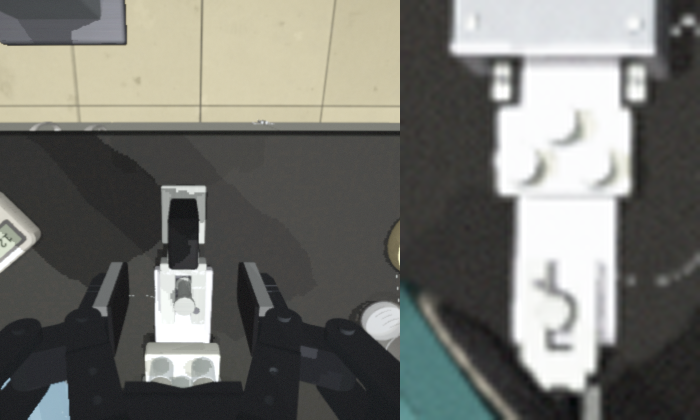

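The wrist view shows the hook flat, its jaws round the pin at (284,300), and the vial rack drawn out at row 365. The top view shows the rack out of the chamber, and the fingers are clear of everything.

```bash
python3 -c "
from plant import job_done;print(job_done())"
```

```text
the job is handed in; nothing more can be done
None
```

The hook is latched on the pin and lying flat, the slide is drawn out to its front stop, the gripper is clear, and the job is handed in at about 21 s (hand-in returned no verdict).

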